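Put the wiper kit back in order on the garage ledge

TASK

Put the wiper kit back in order: stack the empty clear bin squarely on the lid of the bin of wiper clips, and stand the funnel, mouth down, in the middle of the upper bin's lid. Lay the nut driver midway between the clip bin and the round tin, and lay the ice scraper flat on the other side of the clip bin with a gap of about 4 cm between the bin and the scraper's blade; both lie parallel to the bin's long sides, their middles level with the bin's middle. Leave the jar, the roll of tape and the carton where they are.

Things in the scene. Friction and masses are not known exactly. Their poses are not given: they have to be found in the camera images.
- clip_bin: clear plastic bin with its lid clipped on and black wiper clips inside; fixed to the ledge. 112 long (x axis), 60 wide (y axis), 50 high; origin at the centre of its underside, z up. Its flat lid is 50 mm above the ledge. The round tin stands beside one of its long sides (sometimes its +y side, sometimes its -y side), centres 210 to 225 mm apart.
- tin: round closed steel tin, 81 diameter, 42 high, fixed to the ledge; origin at the centre of its underside.
- empty_bin_mid (a point): centre (half-way up) of the loose empty clear bin, the same size as the clip bin: 112 long (x axis), 60 wide (y axis), 50 high with its lid clipped on; 90 g; starts upright on the ledge. The flat lid stays on; grip it across the 60 mm width. Grey clips on the short ends.
- funnel_mid (a point): centre (half-way up) of the small grey plastic funnel that stands mouth down on the ledge: 75 high, mouth 56 diameter at the bottom (z axis points up from mouth to spout), narrowing to 18 at 38 mm above the mouth, then an upright spout 18 to 15 diameter up to the top, the place to grip it; 35 g.
- nut_driver_mid (a point): centre of the nut driver's length, half-way up: 170 long, lying along its x axis, steel socket end at +85, black squarish handle 26 wide and 26 high from -85 to +25, then a thin steel shaft 8 diameter; 140 g, grip the handle. The centre is 13 mm above the ledge when lying.
- scraper_mid (a point): centre of the ice scraper's length, half-way up the handle: 180 long, lying flat along its x axis, grey handle 30 wide and 22 high from -90 to +40, a low grey neck 50 wide from +34 to +56, then a thin white blade 80 wide (y axis) at +50 to +90; 130 g, balanced near this point. The centre is 11 mm above the ledge when lying flat.
- jar: glass jar with a steel cap, 60 diameter, 80 high; bystander; origin at the centre of its underside.
- tape: black roll of tape lying flat, 90 diameter, 24 high; bystander; origin at the centre of its underside.
- carton: small cardboard carton 80 x 50 x 35 high; bystander; origin at the centre of its underside.
Mind the look-alikes: they are no part of the job. Of the things that look like the part that bears scraper_mid, the smallest one is meant. Of the things that look like the part that bears nut_driver_mid, take the one that is farthest from the robot's base at the start.

How it is judged:
At the end, for the whole second after the job is handed in: Empty bin on clip bin (10 mm, 0.15 rad); funnel mouth down on it (10 mm); driver flat, within 122 mm of bin and tin centres, level 20 mm, parallel 0.17 rad; scraper flat on the far side from the tin, gap 25 to 55 mm, level 15 mm, parallel 0.15 rad; all released, at rest (horizontal distance between empty_bin_mid and clip_bin below 0.01 m and height (world z) of empty_bin_mid between 0.071 and 0.079 m and angle between the x axis of each of empty_bin_mid, scraper_mid and the x axis of clip_bin, either way round below 0.15 rad and angle between each of empty_bin_mid, funnel_mid's own z axis and vertical below 0.08 rad and horizontal distance between funnel_mid and empty_bin_mid below 0.01 m and height (world z) of funnel_mid between 0.132 and 0.143 m and horizontal distance between nut_driver_mid and clip_bin below 0.122 m and horizontal distance between nut_driver_mid and tin below 0.122 m and x of nut_driver_mid in the frame of clip_bin between -0.02 and 0.02 m and angle between the x axis of nut_driver_mid and the x axis of clip_bin, either way round below 0.17 rad and height (world z) of nut_driver_mid between 0.008 and 0.018 m and x of scraper_mid in the frame of clip_bin between -0.015 and 0.015 m and height (world z) of scraper_mid between 0.006 and 0.016 m and angle between scraper_mid's own z axis and vertical below 0.1 rad and ((y of tin in the frame of clip_bin above 0 m and y of scraper_mid in the frame of clip_bin between -0.125 and -0.095 m) or (y of tin in the frame of clip_bin below 0 m and y of scraper_mid in the frame of clip_bin between 0.095 and 0.125 m)) and linear speed of each of empty_bin, funnel, nut_driver, scraper below 0.02 m/s and angular speed of each of empty_bin, funnel, nut_driver, scraper below 0.2 rad/s); the robot touches nothing.
It fails at once if the glass jar is moved by more than 20 mm (distance of jar from where it was at the start of the episode above 0.02 m).
It fails at once if the roll of tape is moved by more than 20 mm (distance of tape from where it was at the start of the episode above 0.02 m).
It fails at once if the carton is moved by more than 20 mm (distance of carton from where it was at the start of the episode above 0.02 m).
It also fails if it takes over 109 s, if anything falls off the work surface, if the arm or the gripper's body presses on something with over 40 N, if the wrist force passes 120 N, or if a joint passes its speed limit or range.

ROBOT

A 6-joint arm with a two-finger parallel gripper is mounted at the origin on the work surface. World frame = base frame: x ahead of the robot, y to its left, z up, the work surface at z = 0. Lengths are in m, angles in rad, forces in N, time in s.
With the tool pointing down it reaches from about 0.4 to 0.825 m from the base axis. Payload 7 kg.
Tool frame: the origin (TCP) lies midway between the tips of the shut fingers; the grasp point (between the pads) lies 19 mm behind it; y points along the fingers, z is the direction in which the jaws open and shut, and the axes are right-handed (so a half turn about y gives the same grasp; the last joint's range is limited). The gripper opens to 85 mm and grips with 20 to 120 N. Pads are 22 mm wide; open, the fingers measure 114 mm over their backs; the gripper's body (76 mm by 85 mm) begins 54 mm behind the grasp point. The pads swing forward as they close: fully open they stand 13 mm farther back than shut.
Start: joints at [0.288, 0.359, 0.012, 0, -1.224, -0.288], TCP at [0.675, -0, 0.231] pointing down, gripper open.
Joint ranges: [-3.07, 3.07], [-1.43, 2.12], [-1.02, 1.25], [-3.03, 1.67], [-3.05, -0], [-3.03, 3.03]. Speed limits (rad/s): [2.39, 2.39, 3.01, 3.14, 3.14, 3.14].

INTERFACE

Orientations are given as a unit quaternion [x, y, z, w].
In Python, from bench import ctrl gives the robot as it stands.
- The arm moves only by the tool drive_tool, never from a script. Its arguments are lists of equal length, an entry for each row: "xyz": the shift along the tool's x, y, z in mm, a list of three; "turn": the turn about the tool's y in degrees. In form: {"xyz": [[x, y, z], ...], "turn": [turn, ...]}. A call has exactly 5 rows; each row is the pose to reach, as a shift and turn from the pose commanded when the call began, along the tool's axes at that moment; what a row does not reach only later rows make up. A row lasts 1/12 s, in which the tool goes at most 41.7 mm and 7.16 degrees, less where a joint would pass 70% of its speed; a pose out of reach is approached as far as the arm can. A call with a gripper value outside its range is refused whole. "gripper" is the opening, from -1 (shut) to 1 (fully open), set as the call begins (left out, the last holds). The fingers move at their own pace and stop on an object; the grip force is fixed at half the most. Time passes only in rows, so rows that repeat a pose let the fingers close, or fill a call up. It gives the time, the measured TCP pose, the force and the opening at its end, in the units of the state.
- ctrl.observe(): the state, without advancing time (a new reading comes with each control period).
- ctrl.grab_frame(name): name is "scene" or "side" or "wrist"; returns a dict with "img" (420x560x3 uint8, red, green, blue), "depth" (420x560 float32, m along the optical axis (not along the pixel's ray), 0 where there is no reading), "fx", "fy", "cx", "cy" (pixels), "R" (3x3) and "t" (3): a world point X has camera coordinates R X + t; the wrist camera has in their place "T_tool_cam" (4x4, takes a point from camera to tool coordinates, whose origin is the TCP and whose axes are the tool frame's). Camera axes: x right, y down, z forward; pixel columns grow to the right and rows downward; lengths in m; the calibration is good to about 2 mm. A picture is of the moment at which its call begins: read the wrist's pose just before it.
- ctrl.sign_off(): hands the job in, once; it reports no verdict.
The state is a dict: "clock": time; "joint_positions": joint angles; "joint_velocities": joint speeds; "effort": joint torques, N m; "tool_pos": TCP position; "eef_rot": TCP orientation; "ft_force": force on the tool from outside, world axes, zero at the start; "ft_torque": the same for the moment, N m; "width": finger opening in m.
Only numpy, scipy, OpenCV 4.12 (cv2) and the standard library are available. Lean on these libraries where they do the work, as an engineer would, in place of code of your own. Each camera call takes 0.05 s, during which the arm holds its last target.

## Working session

There is one attempt and no reset: what is moved stays moved. The work goes in short steps, Python scripts to look and compute and a tool call to move; the robot and the scene stay as the last step left them, time stands still between calls to the robot, and variables do not carry over. Pictures are saved under pics/ and viewed, and the job is handed in when it is done.

Besides the shell and the picture viewer there is one more tool, called after ">>>" as name([rows], argument=value, ...), one row to a line, values as JSON. drive_tool: Moves the arm, as the interface text tells. Its arguments: {"type":"object","properties":{"xyz":{"type":"array","items":{"type":"array","items":{"type":"number"}}},"turn":{"type":"array","items":{"type":"number"}},"gripper":{"type":"number"}},"required":["xyz","turn"]}

```bash
ls; mkdir -p pics; cat > h.py <<'E'
import numpy as np,cv2,pickle
from bench import ctrl
def grab(n,fn=None):
    s=ctrl.observe(); f=ctrl.grab_frame(n)
    if n=="wrist":
        from scipy.spatial.transform import Rotation as Ro
        T=np.eye(4);T[:3,:3]=Ro.from_quat(s["eef_rot"]).as_matrix();T[:3,3]=s["tool_pos"]
        C=T@np.array(f["T_tool_cam"]);f["R"]=C[:3,:3].T;f["t"]=-C[:3,:3].T@C[:3,3]
    f["R"]=np.array(f["R"]);f["t"]=np.array(f["t"])
    if fn: cv2.imwrite("pics/%s.png"%fn,f["img"][:,:,::-1]); pickle.dump(f,open("pics/%s.pkl"%fn,"wb"))
    return f
def load(fn): return pickle.load(open("pics/%s.pkl"%fn,"rb"))
def ray(f,u,v,z):
    d=f["R"].T@np.array([(u-f["cx"])/f["fx"],(v-f["cy"])/f["fy"],1]);c=-f["R"].T@f["t"]
    return c+d*(z-c[2])/d[2]
def pts(f):
    h,w=f["depth"].shape;v,u=np.mgrid[:h,:w];d=f["depth"]
    P=np.stack([(u-f["cx"])/f["fx"]*d,(v-f["cy"])/f["fy"]*d,d],-1)
    return (P-f["t"])@f["R"]
def proj(f,X):
    c=f["R"]@np.array(X)+f["t"];return c[0]/c[2]*f["fx"]+f["cx"],c[1]/c[2]*f["fy"]+f["cy"]
E
python3 - <<'E'
from h import *
for n in ["scene","side","wrist"]: 
    f=grab(n,n+"0"); print(n,-f["R"].T@f["t"],f["R"][2])
print(ctrl.observe())
print(np.array(f["T_tool_cam"]).round(3),f["fx"])
E
```

```text
pics
scene [ 1.20261857 -0.57144013  1.35095926] [-0.42315416  0.42261833 -0.80145761]
side [0.23036296 1.49848846 0.8976364 ] [ 0.17207014 -0.8388537  -0.51644587]
wrist [ 0.67287817 -0.08572386  0.37476084] [-6.01998414e-04  3.25242973e-01 -9.45630290e-01]
{'clock': 0.15, 'joint_positions': array([ 2.88103604e-01,  3.59264397e-01,  1.12796517e-02, -2.60068040e-04,
       -1.22409430e+00, -2.88136859e-01]), 'joint_velocities': array([ 0.00065216, -0.00218565,  0.00318618,  0.00116445,  0.00029209,
       -0.00084478]), 'effort': array([-2.36291526e-03, -5.83877099e+01,  2.93650192e+01,  6.94064632e+00,
       -4.26741812e-03,  1.52487612e-06]), 'tool_pos': array([ 6.74642327e-01, -2.03643123e-05,  2.30555227e-01]), 'eef_rot': array([-0.49973801, -0.49961211,  0.50032679,  0.50032266]), 'ft_force': array([0.62515212, 0.73011809, 0.84591448]), 'ft_torque': array([-0.02341429,  0.0115167 ,  0.0141085 ]), 'width': 0.08514772085687533}
[[ 0.001  0.946  0.325 -0.086]
 [ 0.001 -0.325  0.946 -0.144]
 [ 1.    -0.001 -0.001  0.002]
 [ 0.     0.     0.     1.   ]] 354.20482307180555
```

View pics/scene0.png

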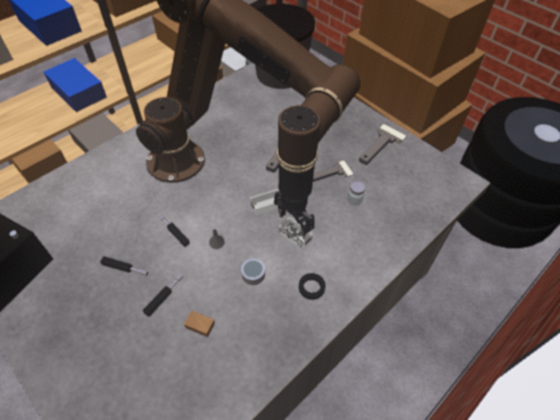

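View pics/side0.png

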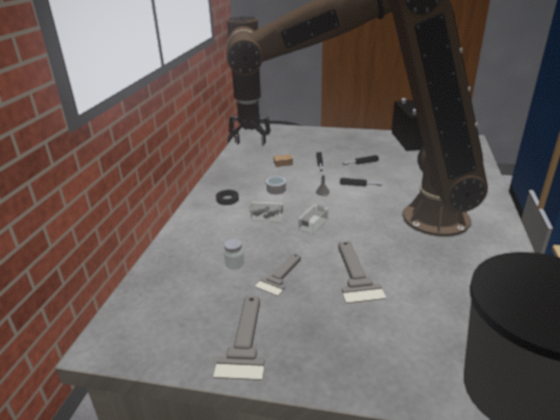

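View pics/wrist0.png

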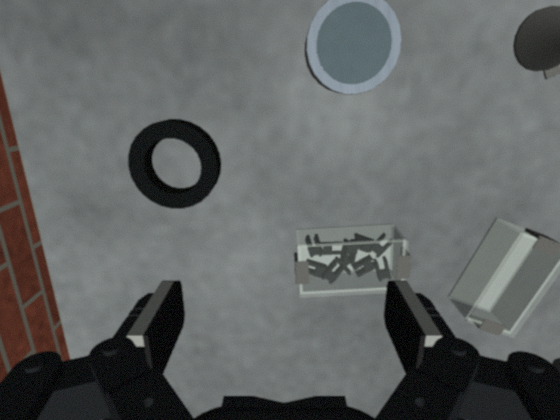

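```bash
python3 - <<'E'
from h import *
for n in ["scene0","side0","wrist0"]:
    f=load(n);P=pts(f);m=(P[...,2]>0.006)&(P[...,2]<0.12)&(P[...,0]>0.2)&(P[...,0]<1.1)&(abs(P[...,1])<0.8)&(f["depth"]>0)
    k,l,st,c=cv2.connectedComponentsWithStats(m.astype(np.uint8))
    print(n,(f["depth"]>0).mean(), np.median(P[...,2][(f["depth"]>0)&(abs(P[...,2])<.02)]))
    for i in range(1,k):
        if st[i,4]<25: continue
        Q=P[l==i]; a=np.array(Q[:,:2],np.float32);r=cv2.minAreaRect(a)
        print(c[i].round(),st[i,4],Q.mean(0).round(3),"zmax",Q[:,2].max().round(3),"rect",np.round(r[0],3),np.round(r[1],3),round(r[2]))
E
```

```text
scene0 0.9961309523809524 -0.0007024554721798159
[379. 145.] 569 [0.528 0.668 0.023] zmax 0.038 rect [0.509 0.672] [0.252 0.115] 87
[273. 163.] 162 [0.304 0.265 0.027] zmax 0.039 rect [0.3   0.278] [0.044 0.088] 18
[330. 172.] 268 [0.486 0.409 0.016] zmax 0.027 rect [0.49  0.409] [0.163 0.066] 83
[356. 193.] 320 [0.648 0.371 0.056] zmax 0.087 rect [0.642 0.38 ] [0.058 0.061] 23
[264. 202.] 466 [0.432 0.099 0.042] zmax 0.057 rect [0.426 0.107] [0.106 0.094] 48
[176. 232.] 261 [ 0.306 -0.213  0.022] zmax 0.034 rect [ 0.286 -0.211] [0.027 0.171] 89
[294. 233.] 590 [0.61  0.083 0.041] zmax 0.059 rect [0.606 0.092] [0.12  0.064] 3
[216. 240.] 181 [ 0.436 -0.132  0.029] zmax 0.079 rect [ 0.427 -0.128] [0.05  0.058] 80
[120. 265.] 334 [ 0.288 -0.43   0.022] zmax 0.033 rect [ 0.297 -0.422] [0.172 0.028] 30
[253. 271.] 506 [ 0.621 -0.123  0.038] zmax 0.052 rect [ 0.611 -0.118] [0.081 0.094] 84
[312. 286.] 409 [ 0.79  -0.012  0.021] zmax 0.033 rect [ 0.787 -0.01 ] [0.088 0.09 ] 21
[160. 298.] 385 [ 0.481 -0.402  0.021] zmax 0.033 rect [ 0.469 -0.385] [0.041 0.169] 12
[199. 323.] 496 [ 0.642 -0
[... 1084 characters left out ...]
0.016] zmax 0.028 rect [0.489 0.406] [0.181 0.078] 80
[243. 344.] 1948 [0.514 0.712 0.021] zmax 0.037 rect [0.519 0.678] [0.115 0.256] 6
wrist0 0.9959183673469387 0.0017709869479539029
[352.  45.] 7480 [ 0.615 -0.12   0.044] zmax 0.047 rect [ 0.614 -0.118] [0.073 0.08 ] 90
[540.  41.] 2418 [ 0.439 -0.127  0.019] zmax 0.039 rect [ 0.433 -0.123] [0.039 0.063] 16
[173. 163.] 4547 [ 0.784 -0.014  0.024] zmax 0.028 rect [ 0.784 -0.012] [0.089 0.089] 75
[507. 279.] 8259 [0.437 0.106 0.044] zmax 0.054 rect [0.429 0.112] [0.118 0.062] 69
[349. 260.] 7258 [0.605 0.082 0.046] zmax 0.054 rect [0.603 0.09 ] [0.118 0.061] 3
[557. 364.] 65 [0.325 0.247 0.012] zmax 0.021 rect [0.325 0.246] [0.011 0.005] 60
```

```bash
python3 - <<'E'
from h import *
f=load("wrist0");P=pts(f)
print(np.median(P[300:330,200:260,2]),np.median(P[100:200,240:300,2]))
for th in [.03,.04,.043]:
    m=(P[...,2]>th)&(P[...,2]<0.07)&(P[...,0]>0.3)
    k,l,st,c=cv2.connectedComponentsWithStats(m.astype(np.uint8))
    for i in range(1,k):
        if st[i,4]<500: continue
        ys,xs=np.where(l==i); z=np.median(P[l==i][:,2])
        a=np.array([ray(f,u,v,0.05 if c[i][1]>200 else .042)[:2] for u,v in zip(xs,ys)],np.float32)
        r=cv2.minAreaRect(a); e=np.linalg.eigh(np.cov(a.T))[1][:,1]
        print(th,c[i].round(),z.round(3),"ray",np.round(r[0],4),np.round(r[1],4),r[2].__round__(1),"pca",np.degrees(np.arctan(e[1]/e[0])).round(1),a.mean(0))
im=cv2.resize(f["img"][200:350,270:560],None,fx=2.7,fy=2.7,interpolation=cv2.INTER_CUBIC)
cv2.imwrite("pics/crop.png",im[:,:,::-1])
E
```

```text
0.0017349410791593235 0.0017695606176516454
0.03 [353.  44.] 0.044 ray [ 0.6138 -0.1182] [0.0729 0.0811] 90.0 pca 4.0 [ 0.61372876 -0.1208794 ]
0.03 [512. 282.] 0.051 ray [0.4344 0.1086] [0.1201 0.0764] 69.2 pca 75.3 [0.43451837 0.10677104]
0.03 [350. 264.] 0.052 ray [0.6034 0.0865] [0.1178 0.0686] 3.4 pca 6.5 [0.60538864 0.0849385 ]
0.04 [353.  44.] 0.044 ray [ 0.6135 -0.1182] [0.0729 0.0805] 90.0 pca 1.6 [ 0.6135761  -0.12097953]
0.04 [515. 284.] 0.051 ray [0.431  0.1104] [0.1191 0.0689] 69.2 pca 73.1 [0.4313544  0.10911547]
0.04 [350. 266.] 0.052 ray [0.6033 0.0886] [0.1178 0.0645] 3.6 pca 6.7 [0.60514635 0.08704551]
0.043 [353.  44.] 0.044 ray [ 0.6134 -0.1182] [0.0729 0.0803] 90.0 pca -3.5 [ 0.6134049  -0.12105677]
0.043 [516. 285.] 0.051 ray [0.4303 0.1109] [0.1187 0.067 ] 69.2 pca 72.7 [0.43034542 0.10979696]
0.043 [350. 267.] 0.052 ray [0.6032 0.0892] [0.1178 0.0631] 3.4 pca 6.8 [0.60506773 0.08768526]
```

View pics/crop.png

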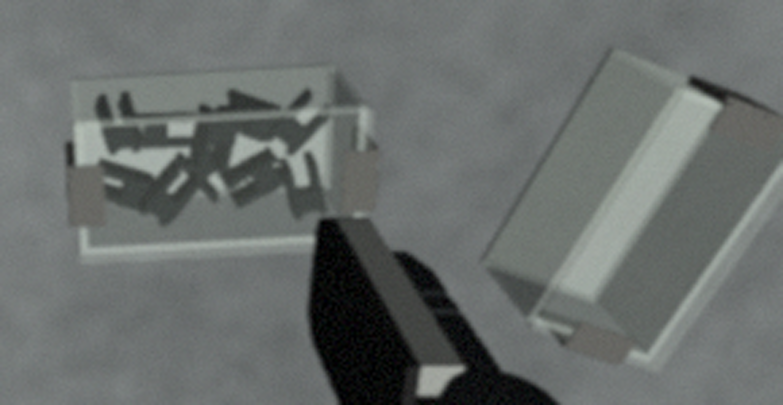

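```bash
cat >> h.py <<'E'
from scipy.spatial.transform import Rotation as Ro
def to(x,y,z,yaw):
    "yaw: jaw axis world deg (mod 180)"
    s=ctrl.observe();R=Ro.from_quat(s["eef_rot"]).as_matrix();p=s["tool_pos"]
    d=R.T@(np.array([x,y,z])-p)*1000
    j=np.degrees(np.arctan2(R[1,2],R[0,2])); t=-((yaw-j+90)%180-90)
    print("now",p.round(4),"jaw",round(j%180,1),"tilt",np.degrees(np.arccos(-R[2,1])).round(2),"w",round(s["width"],4),"F",s["ft_force"].round(1),"t",s["clock"],"j6",s["joint_positions"][5].round(2))
    print("shift",d.round(1),"turn",round(t,1),"or",round(t-np.sign(t)*180,1))
E
python3 -c "
from h import *
to(.4295,.112,.17,-20.8)"
```

```text
now [ 0.6746 -0.      0.2306] jaw 180.0 tilt 0.07 w 0.0851 F [0.6 0.7 0.8] t 0.15 j6 -0.29
shift [112.   60.9 245.1] turn 20.8 or -159.2
```

>>> drive_tool([
  [56,30,123],
  [56,30,123],
  [56,30,123],
  [56,30,123],
  [56,30,123],
], turn=[7,14,20.8,20.8,20.8], gripper=1)

```text
clock: 0.57
tool_pos: [0.5486, 0.0567, 0.2009]
eef_rot: [-0.581, -0.401, 0.402, 0.582]
ft_force: [0.3, 0.2, -0.4]
width: 0.0854
```

```bash
python3 -c "
from h import *
to(.4295,.112,.17,-20.8)"
```

```text
now [0.5486 0.0567 0.2009] jaw 159.3 tilt 0.09 w 0.0854 F [ 0.3  0.2 -0.4] t 0.5667 j6 -0.82
shift [  9.5  31.1 130.9] turn 0.1 or -179.9
```

>>> drive_tool([
  [10,31,131],
  [10,31,131],
  [10,31,131],
  [10,31,131],
  [10,31,131],
], turn=[0,0,0,0,0])

```text
clock: 0.98
tool_pos: [0.4311, 0.1123, 0.1701]
eef_rot: [-0.581, -0.402, 0.402, 0.582]
ft_force: [1.6, 0.8, 0.4]
width: 0.0853
```

```bash
cat > bin.py <<'E'
from h import *
import sys
f=grab("wrist",sys.argv[1]);P=pts(f)
for th in [.035,.043,.047]:
    m=(P[...,2]>th)&(P[...,2]<0.07)
    k,l,st,c=cv2.connectedComponentsWithStats(m.astype(np.uint8))
    for i in range(1,k):
        if st[i,4]<800: continue
        ys,xs=np.where(l==i); z=np.median(P[l==i][:,2])
        a=np.array([ray(f,u,v,0.0515)[:2] for u,v in zip(xs,ys)],np.float32)
        r=cv2.minAreaRect(a)
        print(th,c[i].round(),z.round(3),"ray",np.round(r[0],4),np.round(r[1],4),r[2].__round__(1))
E
python3 bin.py w1; python3 -c "
from h import *
to(.4295,.112,.17,-20.8)"
```

```text
0.035 [286. 196.] 0.052 ray [0.4273 0.1106] [0.1179 0.0598] 69.1
0.035 [ 82. 247.] 0.052 ray [0.5978 0.0893] [0.1258 0.0601] 3.4
0.043 [286. 196.] 0.052 ray [0.4275 0.1109] [0.1172 0.0598] 69.1
0.043 [ 80. 248.] 0.052 ray [0.5998 0.0894] [0.1218 0.0601] 3.4
0.047 [286. 196.] 0.052 ray [0.4276 0.1113] [0.1165 0.0598] 69.1
0.047 [ 79. 248.] 0.052 ray [0.6008 0.0894] [0.1198 0.0601] 3.4
now [0.4329 0.1125 0.1708] jaw 159.4 tilt 0.05 w 0.0853 F [0.4 0.2 0.3] t 1.0333 j6 -1.06
shift [-1.6  0.8  3. ] turn 0.2 or -179.8
```

View pics/w1.png

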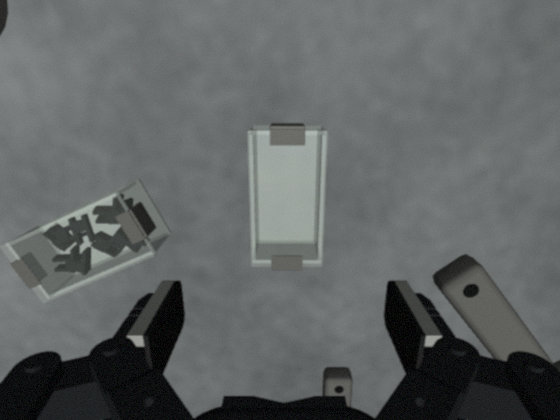

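```bash
python3 -c "
from h import *
to(.4277,.1114,.012,-20.9)"
```

```text
now [0.4329 0.1125 0.1708] jaw 159.4 tilt 0.05 w 0.0853 F [0.4 0.2 0.3] t 1.0333 j6 -1.06
shift [ -2.9 158.8   4.6] turn 0.3 or -179.7
```

>>> drive_tool([
  [-3,30,4.6],
  [-3,65,4.6],
  [-3,100,4.6],
  [-3,130,4.6],
  [-3,158,4.6],
], turn=[0.3,0.3,0.3,0.3,0.3])

```text
clock: 1.45
tool_pos: [0.4292, 0.1106, 0.0109]
eef_rot: [0.583, 0.4, -0.4, -0.583]
ft_force: [0.5, 0.8, 0.1]
width: 0.0855
```

>>> drive_tool([
  [0,0,0],
  [0,0,0],
  [0,0,0],
  [0,0,0],
  [0,0,0],
], turn=[0,0,0,0,0], gripper=-1)

```text
clock: 1.87
tool_pos: [0.4289, 0.1114, 0.0139]
eef_rot: [-0.583, -0.401, 0.399, 0.583]
ft_force: [-0.4, -0.7, -0.1]
width: 0.0587
```

>>> drive_tool([
  [0,0,0],
  [0,0,0],
  [0,0,0],
  [0,-10,0],
  [0,-20,0],
], turn=[0,0,0,0,0])

```text
clock: 2.28
tool_pos: [0.4273, 0.1104, 0.0324]
eef_rot: [0.583, 0.4, -0.4, -0.583]
ft_force: [-0.5, 0.7, -2.5]
width: 0.0591
```

>>> drive_tool([
  [0,-30,0],
  [0,-60,0],
  [0,-90,0],
  [0,-110,0],
  [0,-110,0],
], turn=[0,0,0,0,0])

```text
clock: 2.7
tool_pos: [0.4299, 0.1121, 0.1468]
eef_rot: [0.583, 0.403, -0.398, -0.583]
ft_force: [1.2, -0.3, -0.0]
width: 0.0588
```

```bash
python3 bin.py w2; python3 -c "
from h import *
to(.603,.09,.14,-86.6)"
```

```text
0.035 [ 70. 259.] 0.052 ray [0.5973 0.0892] [0.1265 0.0601] 3.4
0.043 [ 68. 261.] 0.052 ray [0.5994 0.0893] [0.1224 0.0601] 3.4
0.047 [ 67. 261.] 0.052 ray [0.6007 0.0894] [0.1198 0.0601] 3.4
now [0.4288 0.1116 0.1446] jaw 158.9 tilt 0.31 w 0.0594 F [-0.7  0.  -1.1] t 2.75 j6 -1.07
shift [  42.5    5.3 -170.3] turn 65.5 or -114.5
```

View pics/w2.png

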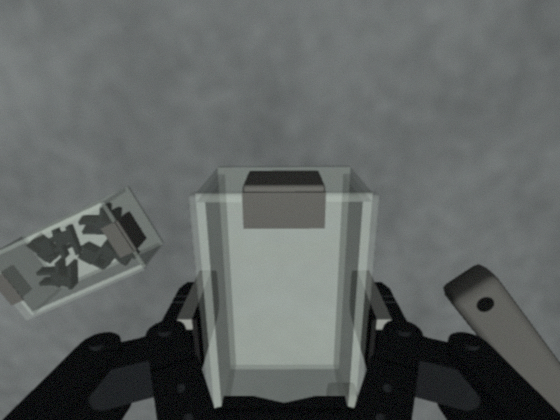

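>>> drive_tool([
  [21,0,-34],
  [21,0,-68],
  [21,0,-100],
  [42,0,-130],
  [42,0,-150],
], turn=[7,14,21,28,35])

```text
clock: 3.17
tool_pos: [0.5856, 0.0964, 0.1406]
eef_rot: [0.677, 0.204, -0.204, -0.677]
ft_force: [0.1, -0.0, -0.6]
width: 0.0587
```

```bash
python3 -c "
from h import *
to(.6027,.09,.14,-86.6)"
```

```text
now [0.5856 0.0964 0.1406] jaw 123.6 tilt 0.05 w 0.0587 F [ 0.1 -0.  -0.6] t 3.1667 j6 -1.48
shift [ 10.7   0.6 -14.8] turn 30.2 or -149.8
```

>>> drive_tool([
  [10.7,0,-14.8],
  [10.7,0,-14.8],
  [10.7,0,-14.8],
  [10.7,0,-14.8],
  [10.7,0,-14.8],
], turn=[7,14,21,28,30.2])

```text
clock: 3.58
tool_pos: [0.5991, 0.0892, 0.1403]
eef_rot: [0.707, 0.019, -0.021, -0.707]
ft_force: [-1.2, -1.1, -1.3]
width: 0.0592
```

>>> drive_tool([
  [0,0,0],
  [0,0,0],
  [0,0,0],
  [0,0,0],
  [0,0,0],
], turn=[0,0,0,0,0])

```text
clock: 4.0
tool_pos: [0.5998, 0.0896, 0.1421]
eef_rot: [0.707, 0.023, -0.023, -0.707]
ft_force: [-0.1, 0.3, -1.6]
width: 0.0587
```

```bash
python3 -c "
from h import *
to(.6027,.09,.066,-86.6)
grab('wrist','w3');grab('scene','s3')"
```

```text
now [0.5998 0.0896 0.1421] jaw 93.8 tilt 0.01 w 0.0587 F [-0.1  0.3 -1.6] t 4.0 j6 -1.98
shift [ 3.  76.1  0.3] turn 0.4 or -179.6
```

View pics/w3.png

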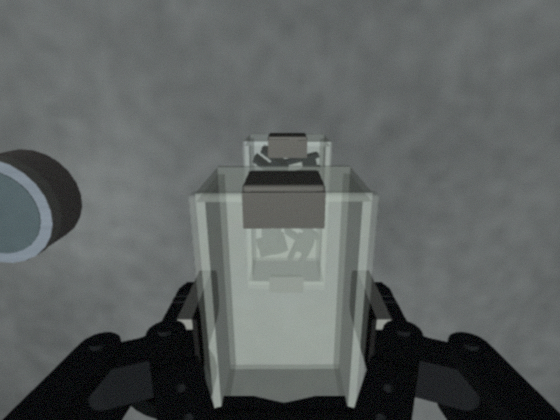

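```bash
python3 - <<'E'
from h import *
f=load("w3")
for v in (141,285): print("clip lid",ray(f,288,v,.0515)[:2])
for v in (194,): print("held lid end",ray(f,284,v,.178+.002)[:2])
for v in (168,): print("held bottom end",ray(f,284,v,.128+.002)[:2])
f=load("w2")
print("w2 held",[ray(f,284,194,.182)[:2]])
E
```

```text
clip lid [0.54672298 0.08708224]
clip lid [0.6544674  0.09447031]
held lid end [0.54534326 0.0843716 ]
held bottom end [0.54790818 0.08453259]
w2 held [array([0.40912035, 0.06163991])]
```

>>> drive_tool([
  [0.5,25,2],
  [0.5,50,2],
  [0.5,65,2],
  [0.5,72,2],
  [0.5,76,2],
], turn=[0.4,0.4,0.4,0.4,0.4])

```text
clock: 4.52
tool_pos: [0.5998, 0.0913, 0.0653]
eef_rot: [0.707, 0.02, -0.021, -0.707]
ft_force: [0.4, 0.7, -2.1]
width: 0.0588
```

>>> drive_tool([
  [0,1,0],
  [0,1,0],
  [0,2,0],
  [0,2,0],
  [0,2,0],
], turn=[0,0,0,0,0])

```text
clock: 4.93
tool_pos: [0.6006, 0.0917, 0.0651]
eef_rot: [-0.707, -0.021, 0.02, 0.707]
ft_force: [-0.3, -1.3, -1.0]
width: 0.059
```

>>> drive_tool([
  [0,1,0],
  [0,1,0],
  [0,1,0],
  [0,1,0],
  [0,1,0],
], turn=[0,0,0,0,0])

```text
clock: 5.35
tool_pos: [0.6003, 0.0916, 0.0633]
eef_rot: [-0.707, -0.02, 0.02, 0.707]
ft_force: [0.4, -0.4, -2.1]
width: 0.0588
```

>>> drive_tool([
  [0,0,0],
  [0,0,0],
  [0,0,0],
  [0,0,0],
  [0,0,0],
], turn=[0,0,0,0,0], gripper=1)

```text
clock: 5.77
tool_pos: [0.6003, 0.0916, 0.0634]
eef_rot: [-0.707, -0.02, 0.02, 0.707]
ft_force: [-0.0, -1.2, 0.2]
width: 0.0854
```

>>> drive_tool([
  [0,-10,0],
  [0,-40,0],
  [0,-80,0],
  [0,-120,0],
  [0,-150,0],
], turn=[0,0,0,0,0])

```text
clock: 6.18
tool_pos: [0.601, 0.0915, 0.2178]
eef_rot: [-0.707, -0.022, 0.019, 0.707]
ft_force: [1.8, 1.8, 0.5]
width: 0.0855
```

```bash
sed -i 's/0.07)$/0.12)/;s/0.0515/float(sys.argv[2])/' bin.py; python3 bin.py w4 .1015;python3 -c "
from h import *
to(.427,-.122,.17,-90)"
```

```text
0.035 [283. 196.] 0.102 ray [0.5991 0.0894] [0.1212 0.0598] 3.5
0.035 [ 57. 183.] 0.044 ray [ 0.5945 -0.0826] [0.0659 0.0694] 42.4
0.043 [283. 196.] 0.102 ray [0.5991 0.0894] [0.1212 0.0598] 3.5
0.043 [ 55. 184.] 0.044 ray [ 0.5955 -0.0841] [0.0652 0.066 ] 42.1
0.047 [284. 196.] 0.102 ray [0.5994 0.0895] [0.1205 0.0598] 3.5
now [0.6037 0.0921 0.224 ] jaw 93.4 tilt 0.68 w 0.0855 F [ 3.1 -0.   6.4] t 6.2333 j6 -1.99
shift [-189.6   51.4 -203.4] turn 3.4 or -176.6
```

View pics/w4.png

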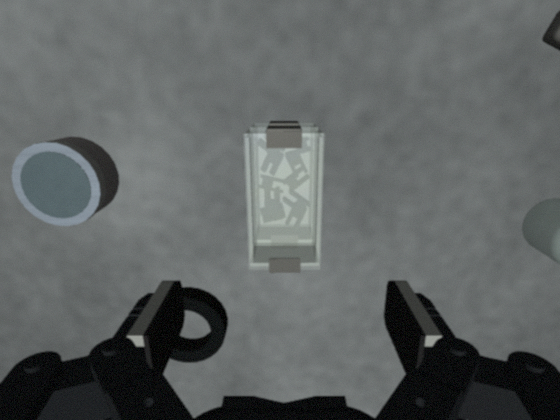

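>>> drive_tool([
  [-40,0,-40],
  [-80,0,-85],
  [-110,0,-120],
  [-140,10,-155],
  [-165,20,-180],
], turn=[0,0,0,0,0])

```text
clock: 6.65
tool_pos: [0.4685, -0.0703, 0.2018]
eef_rot: [-0.707, -0.022, 0.02, 0.707]
ft_force: [0.7, -0.9, 0.7]
width: 0.0855
```

```bash
python3 -c "
from h import *
to(.427,-.122,.17,-90)"
```

```text
now [ 0.4685 -0.0703  0.2018] jaw 93.3 tilt 0.15 w 0.0855 F [ 0.7 -0.9  0.7] t 6.65 j6 -1.78
shift [-44.6  31.6 -49.2] turn 3.3 or -176.7
```

>>> drive_tool([
  [-20,15,-25],
  [-44,30,-49],
  [-44,31,-49],
  [-44,31,-49],
  [-44,31,-49],
], turn=[0,0,0,0,0])

```text
clock: 7.07
tool_pos: [0.4289, -0.1207, 0.1704]
eef_rot: [0.707, 0.021, -0.02, -0.707]
ft_force: [0.8, 0.5, 0.5]
width: 0.0853
```

```bash
python3 -c "
from h import *
f=grab('wrist','w5');P=pts(f)
to(.427,-.122,.042,-86.6)
m=(P[...,2]>.065)&(P[...,2]<.09)
v,u=np.where(m);print(len(u),u.mean(),v.mean(),P[m].mean(0), ray(f,u.mean(),v.mean(),.0765))
"
```

```text
now [ 0.4293 -0.1203  0.1704] jaw 93.3 tilt 0.1 w 0.0854 F [ 0.2 -0.1  0.3] t 7.1167 j6 -1.68
shift [ -2.6 128.4  -1.5] turn -0.1 or 179.9
824 389.56067961165047 276.0376213592233 [ 0.48045312 -0.0291024   0.07352594] [ 0.47364413 -0.03948841  0.0765    ]
```

View pics/w5.png

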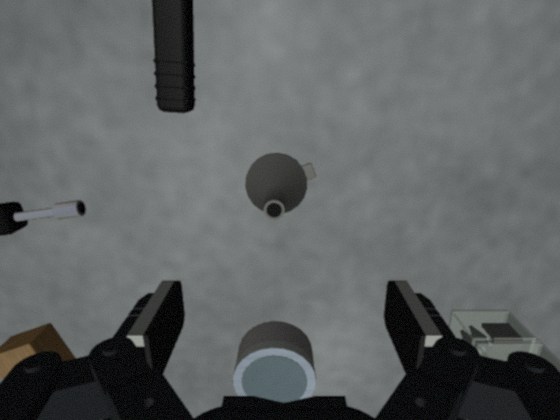

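```bash
python3 -c "
from h import *
f=load('w5')
p=ray(f,274,209,.0765);print(p, 'mouth', ray(f,276,184,.0015))
to(p[0],p[1],.042,-86.6)
"
```

```text
[ 0.42478838 -0.12974708  0.0765    ] mouth [ 0.42641544 -0.12986534  0.0015    ]
now [ 0.4293 -0.1203  0.1704] jaw 93.3 tilt 0.1 w 0.0854 F [ 0.2 -0.1  0.3] t 7.1167 j6 -1.68
shift [ -5.3 128.4  -9.1] turn -0.1 or 179.9
```

>>> drive_tool([
  [-5,20,-8],
  [-5,55,-8],
  [-5,90,-8],
  [-5,115,-8],
  [-5,129,-8],
], turn=[0,0,0,0,0])

```text
clock: 7.53
tool_pos: [0.4234, -0.1281, 0.0382]
eef_rot: [0.707, 0.02, -0.022, -0.707]
ft_force: [0.0, 1.2, -0.2]
width: 0.0855
```

>>> drive_tool([
  [0,0,0],
  [0,0,0],
  [0,0,0],
  [0,0,0],
  [0,0,0],
], turn=[0,0,0,0,0], gripper=-1)

```text
clock: 7.95
tool_pos: [0.4249, -0.1286, 0.0417]
eef_rot: [-0.707, -0.021, 0.02, 0.707]
ft_force: [-0.2, -0.1, 0.1]
width: 0.0252
```

>>> drive_tool([
  [0,0,0],
  [0,0,0],
  [0,0,0],
  [0,0,0],
  [0,0,0],
], turn=[0,0,0,0,0])

```text
clock: 8.37
tool_pos: [0.4247, -0.1286, 0.0417]
eef_rot: [-0.707, -0.021, 0.02, 0.707]
ft_force: [-1.5, 2.9, 7.0]
width: 0.0146
```

>>> drive_tool([
  [0,-10,0],
  [0,-50,0],
  [0,-90,0],
  [0,-130,0],
  [0,-160,0],
], turn=[0,0,0,0,0])

```text
clock: 8.78
tool_pos: [0.4243, -0.129, 0.2045]
eef_rot: [0.707, 0.022, -0.019, -0.707]
ft_force: [1.0, 0.3, 0.3]
width: 0.0146
```

```bash
python3 -c "
from h import *
f=grab('wrist','w6')
to(.601,.0897,.2,-86.6)
"
```

```text
now [ 0.4272 -0.1293  0.2097] jaw 93.4 tilt 0.68 w 0.0148 F [ 3.3 -1.2  7.1] t 8.8333 j6 -1.67
shift [186.3  11.6 208.4] turn -0.0 or 180.0
```

View pics/w6.png

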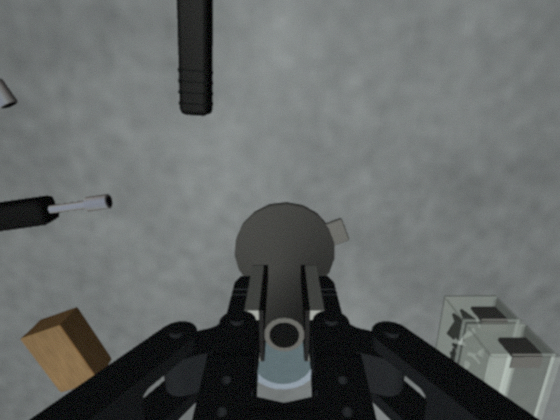

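```bash
python3 -c "
from h import *
f=grab('wrist','w7')
s=ctrl.observe();p=s['tool_pos'];print(p)
for dz in (.025,.033,.04): print('top',dz,proj(f,p+[0,0,dz]))
for dz in (-.048,-.042,-.036):
  for s in (-.028,0,.028): print('mouth',dz,s,proj(f,p+[s,0,dz]))
to(.601,.0897,.2,-86.6)
"
```

```text
[ 0.42684598 -0.12895501  0.20654876]
top 0.025 (np.float64(288.96713442954916), np.float64(311.92160181041845))
top 0.033 (np.float64(289.2088865166634), np.float64(324.5536843115443))
top 0.04 (np.float64(289.4434504593283), np.float64(336.8101703295192))
mouth -0.048 -0.028 (np.float64(290.558523238641), np.float64(193.40952807419157))
mouth -0.048 0 (np.float64(287.5525886074499), np.float64(238.00844664523927))
mouth -0.048 0.028 (np.float64(284.8020850389699), np.float64(278.8175458874964))
mouth -0.042 -0.028 (np.float64(290.729187721906), np.float64(196.55847214135653))
mouth -0.042 0 (np.float64(287.63340814260647), np.float64(242.23144652907706))
mouth -0.042 0.028 (np.float64(284.8075631187343), np.float64(283.9219946100812))
mouth -0.036 -0.028 (np.float64(290.9099034484988), np.float64(199.8928725052213))
mouth -0.036 0 (np.float64(287.7187644592972), np.float64(246.69150330583645))
mouth -0.036 0.028 (np.float64(284.81333494291), np.float64(289.30015298067684))
now [ 0.4268 -0.129   0.2065] jaw 93.3 tilt 0.63 w 0.0144 F [ 0.4 -0.2 -0.8] t 8.8833 j6 -1.67
shift [186.5   8.5 208.1] turn -0.1 or 179.9
```

View pics/w7.png

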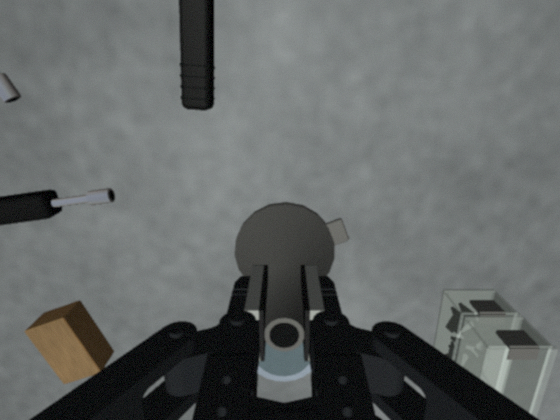

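>>> drive_tool([
  [25,0,28],
  [50,0,56],
  [75,0,84],
  [100,0,112],
  [125,0,140],
], turn=[0,0,0,0,0])

```text
clock: 9.3
tool_pos: [0.541, 0.0196, 0.2006]
eef_rot: [-0.707, -0.02, 0.02, 0.707]
ft_force: [1.3, -0.5, -0.3]
width: 0.0146
```

>>> drive_tool([
  [20,0,23],
  [40,0,46],
  [59,0,68],
  [59,0,68],
  [59,0,68],
], turn=[0,0,0,0,0])

```text
clock: 9.72
tool_pos: [0.5957, 0.0905, 0.1995]
eef_rot: [0.707, 0.02, -0.021, -0.707]
ft_force: [0.4, 0.3, 0.7]
width: 0.0146
```

>>> drive_tool([
  [0,0,0],
  [0,0,0],
  [0,0,0],
  [0,0,0],
  [0,0,0],
], turn=[0,0,0,0,0])

```text
clock: 10.13
tool_pos: [0.5953, 0.0889, 0.2008]
eef_rot: [-0.707, -0.02, 0.02, 0.707]
ft_force: [0.4, 0.1, -1.0]
width: 0.0152
```

```bash
python3 -c "
from h import *
to(.601,.0897,.2,-86.6)
f=grab('wrist','w8');
for n in ('scene','side'): grab(n,n+'8')
"
```

```text
now [0.5953 0.0889 0.2008] jaw 93.3 tilt 0.03 w 0.0152 F [ 0.4  0.1 -1. ] t 10.1333 j6 -1.99
shift [5.7 0.8 0.5] turn -0.1 or 179.9
```

View pics/w8.png

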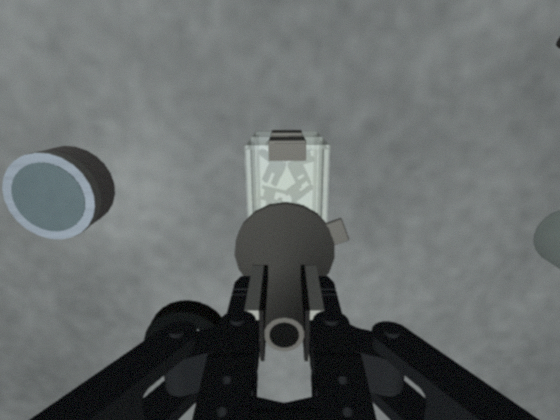

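View pics/side8.png

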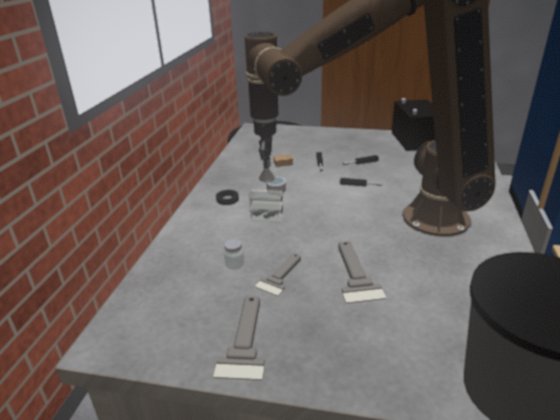

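```bash
python3 -c "
from h import *
f=load('w8')
print('lid L',ray(f,247,143,.1015),'lid R',ray(f,329,143,.1015), 'clip mid', ray(f,287,143,.1015))
for z in (.158,.162,.166): print('mouth',ray(f,285,203,z)[0]+.028, ray(f,236,248,z)[:2],ray(f,335,248,z)[:2])
print(ray(f,285,333,.2008+.036))
P=pts(f);print(np.median(P[240:250,260:300,2]),P[206,285],P[145:150,287],P[170,255])
"
```

```text
lid L [0.54644346 0.05919704 0.1015    ] lid R [0.54329872 0.11510541 0.1015    ] clip mid [0.54490942 0.08646985 0.1015    ]
mouth 0.5977536411208954 [0.59874393 0.05954028] [0.59551499 0.11690065]
mouth 0.5964643779468202 [0.59683491 0.0600284 ] [0.593675   0.11616252]
mouth 0.595175114772745 [0.5949259  0.06051651] [0.59183501 0.11542438]
[0.59447884 0.08755281 0.2368    ]
0.1875523421760213 [0.56817195 0.08624331 0.16804977] [[0.54621513 0.0865443  0.10183418]
 [0.54680459 0.08657437 0.1024162 ]
 [0.54762614 0.08663042 0.1015046 ]
 [0.54823688 0.08666284 0.10195424]
 [0.54915275 0.08672879 0.10051648]] [0.56493434 0.06519778 0.10137961]
```

>>> drive_tool([
  [5,15,2],
  [5,30,2],
  [5,45,2],
  [5,52,2],
  [5,55,2],
], turn=[0,0,0,0,0])

```text
clock: 10.7
tool_pos: [0.5997, 0.0914, 0.1442]
eef_rot: [0.707, 0.02, -0.021, -0.707]
ft_force: [-0.3, 0.5, -0.5]
width: 0.0149
```

>>> drive_tool([
  [0,1,0],
  [0,2,0],
  [0,3,0],
  [0,3,0],
  [0,3,0],
], turn=[0,0,0,0,0])

```text
clock: 11.12
tool_pos: [0.6006, 0.0918, 0.143]
eef_rot: [-0.707, -0.021, 0.02, 0.707]
ft_force: [0.4, 0.1, -0.4]
width: 0.0146
```

```bash
python3 -c "
from h import *
f=grab('wrist','w9');P=pts(f)
to(.601,.0897,.2,-86.6)
"
```

```text
now [0.6006 0.0918 0.143 ] jaw 93.3 tilt 0.04 w 0.0146 F [-0.3  0.7 -0.3] t 11.1667 j6 -1.99
shift [  0.4 -57.   -2.1] turn -0.1 or 179.9
```

View pics/w9.png

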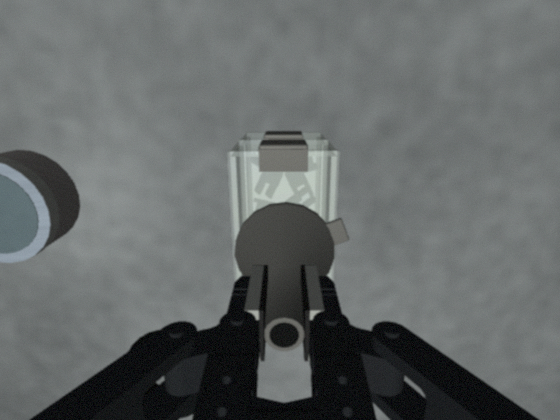

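```bash
python3 -c "
from h import *
f=load('w9')
print('lid',ray(f,230,152,.1015),ray(f,339,152,.1015))
for z in (.101,.104,.108): print(z,'mouth',ray(f,285,203,z)[0]+.028, ray(f,236,248,z)[:2],ray(f,335,248,z)[:2])
"
```

```text
lid [0.5482064  0.05875607 0.1015    ] [0.54495429 0.11590185 0.1015    ]
0.101 mouth 0.6028206031173176 [0.60370632 0.06254241] [0.60045459 0.11965383]
0.104 mouth 0.6018525409926185 [0.60227304 0.06290741] [0.59907368 0.11909903]
0.108 mouth 0.6005617914930199 [0.600362   0.06339409] [0.59723247 0.11835929]
```

>>> drive_tool([
  [0,1,0],
  [0,1,0],
  [0,2,0],
  [0,2,0],
  [0,2,0],
], turn=[0,0,0,0,0])

```text
clock: 11.58
tool_pos: [0.6007, 0.0919, 0.1417]
eef_rot: [-0.707, -0.021, 0.02, 0.707]
ft_force: [-3.5, 0.8, 7.5]
width: 0.0146
```

>>> drive_tool([
  [0,0.5,0],
  [0,0.5,0],
  [0,1,0],
  [0,1,0],
  [0,1,0],
], turn=[0,0,0,0,0])

```text
clock: 12.0
tool_pos: [0.6007, 0.0919, 0.1417]
eef_rot: [-0.707, -0.021, 0.02, 0.707]
ft_force: [-5.1, 1.1, 14.0]
width: 0.0149
```

>>> drive_tool([
  [0,-1,0],
  [0,-1.5,0],
  [0,-1.5,0],
  [0,-1.5,0],
  [0,-1.5,0],
], turn=[0,0,0,0,0])

```text
clock: 12.42
tool_pos: [0.6006, 0.0918, 0.1417]
eef_rot: [-0.707, -0.021, 0.02, 0.707]
ft_force: [-2.5, 1.0, 7.5]
width: 0.0149
```

>>> drive_tool([
  [0,0,0],
  [0,0,0],
  [0,0,0],
  [0,0,0],
  [0,0,0],
], turn=[0,0,0,0,0], gripper=1)

```text
clock: 12.83
tool_pos: [0.6003, 0.0916, 0.1406]
eef_rot: [0.707, 0.02, -0.02, -0.707]
ft_force: [0.1, 0.3, -0.4]
width: 0.0741
```

>>> drive_tool([
  [0,0,0],
  [0,-15,0],
  [0,-40,0],
  [0,-75,0],
  [0,-110,0],
], turn=[0,0,0,0,0])

```text
clock: 13.25
tool_pos: [0.5998, 0.0914, 0.2514]
eef_rot: [0.707, 0.02, -0.021, -0.706]
ft_force: [1.8, 0.1, -1.4]
width: 0.0853
```

>>> drive_tool([
  [0,-20,0],
  [0,-20,0],
  [0,-20,0],
  [0,-20,0],
  [0,-20,0],
], turn=[0,0,0,0,0])

```text
clock: 13.67
tool_pos: [0.5997, 0.0916, 0.2696]
eef_rot: [0.707, 0.02, -0.021, -0.707]
ft_force: [0.4, -0.3, -0.5]
width: 0.0855
```

```bash
python3 -c "
from h import *
to(.471,-.36,.25,11)
f=grab('wrist','w10');P=pts(f)
for n in ('scene','side'): grab(n,n+'10')
"
```

```text
now [0.5997 0.0916 0.2696] jaw 93.3 tilt 0.13 w 0.0855 F [ 0.4 -0.3 -0.5] t 13.6667 j6 -1.99
shift [-154.4   20.2 -443.4] turn 82.3 or -97.7
```

View pics/w10.png

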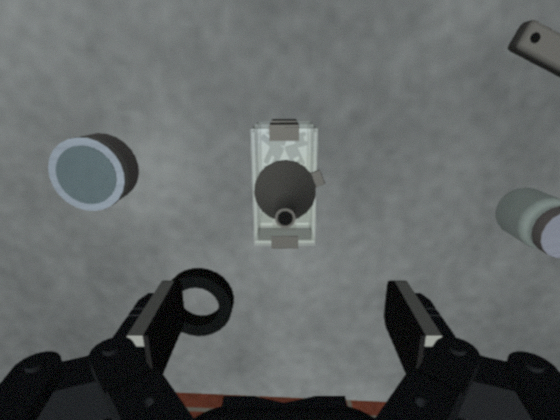

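View pics/scene10.png

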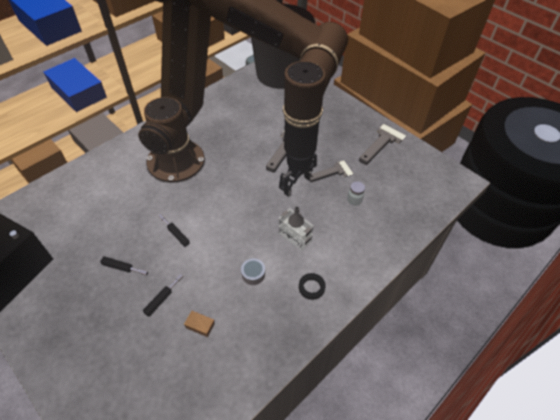

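```bash
python3 -c "
from h import *
f=load('w10')
c=[ray(f,u,v,.1015)[:2] for u,v in((251,128),(318,128),(316,244),(254,244))];print('lid',np.array(c).round(4).tolist(),np.mean(c,0))
print('mouth',ray(f,285,189,.1015),'top',ray(f,285,217,.1765))
print('tin top',ray(f,87,173,.0435))
f=load('side10');P=pts(f)
m=(P[...,2]>.015)&(P[...,2]<.19)&(abs(P[...,0]-.602)<.1)&(abs(P[...,1]-.09)<.07)
for lo,hi in((.02,.05),(.06,.1),(.11,.2)):
  q=P[m&(P[...,2]>lo)&(P[...,2]<hi)];print(lo,np.percentile(q[:,0],[2,98]).round(4),np.percentile(q[:,1],[2,98]).round(4),q[:,2].max())
"
```

```text
lid [[0.5478, 0.0583], [0.5445, 0.1161], [0.6538, 0.1238], [0.6572, 0.0641]] [0.60084059 0.09055214]
mouth [0.60065777 0.0907605  0.1015    ] top [0.60058581 0.09060011 0.1765    ]
tin top [ 0.61107016 -0.1203453   0.0435    ]
0.02 [0.5454 0.6545] [0.0845 0.1284] 0.04995534591394363
0.06 [0.5452 0.6568] [0.0693 0.1279] 0.09999646768146606
0.11 [0.5789 0.6222] [0.0873 0.1187] 0.1778310321948102
```

>>> drive_tool([
  [-13,0,-37],
  [-26,0,-74],
  [-39,0,-111],
  [-52,0,-148],
  [-65,0,-185],
], turn=[7,14,21,28,35])

```text
clock: 14.23
tool_pos: [0.5452, -0.0981, 0.2705]
eef_rot: [0.68, -0.195, 0.195, -0.68]
ft_force: [-0.0, 0.6, 0.4]
width: 0.0852
```

```bash
python3 -c "
from h import *
to(.471,-.383,.17,11)
"
```

```text
now [ 0.5452 -0.0981  0.2705] jaw 58.0 tilt 0.04 w 0.0852 F [-0.   0.6  0.4] t 14.2333 j6 -2.3
shift [  88.1  100.6 -280.8] turn 47.0 or -133.0
```

>>> drive_tool([
  [11,12,-35],
  [22,25,-70],
  [33,38,-105],
  [44,50,-140],
  [55,62,-175],
], turn=[7,14,21,28,35])

```text
clock: 14.65
tool_pos: [0.5, -0.2761, 0.208]
eef_rot: [0.59, -0.391, 0.39, -0.589]
ft_force: [1.1, 0.2, 0.5]
width: 0.0852
```

```bash
python3 -c "
from h import *
to(.471,-.383,.17,11)
"
```

```text
now [ 0.5    -0.2761  0.208 ] jaw 23.0 tilt 0.03 w 0.0852 F [1.1 0.2 0.5] t 14.65 j6 -2.58
shift [ 87.1  38.  -68.4] turn 12.0 or -168.0
```

>>> drive_tool([
  [29,12,-23],
  [58,25,-46],
  [87,38,-68],
  [87,38,-68],
  [87,38,-68],
], turn=[6,12,12,12,12])

```text
clock: 15.07
tool_pos: [0.4712, -0.3828, 0.1689]
eef_rot: [0.546, -0.45, 0.448, -0.546]
ft_force: [0.7, 0.8, 0.8]
width: 0.0856
```

>>> drive_tool([
  [0,0,0],
  [0,0,0],
  [0,0,0],
  [0,0,0],
  [0,0,0],
], turn=[0,0,0,0,0])

```text
clock: 15.48
tool_pos: [0.4735, -0.3806, 0.1715]
eef_rot: [-0.547, 0.448, -0.448, 0.547]
ft_force: [0.1, 0.8, 1.1]
width: 0.0857
```

```bash
python3 -c "
from h import *
f=grab('wrist','w11');P=pts(f)
to(.471,-.383,.012,11)
m=(P[...,2]>.008)&(P[...,2]<.04)
k,l,st,c=cv2.connectedComponentsWithStats(m.astype(np.uint8))
for i in range(1,k):
  if st[i,4]<300: continue
  Q=P[l==i];r=cv2.minAreaRect(Q[:,:2].astype(np.float32));print(c[i],st[i,4],r,Q[:,2].max())
"
```

```text
now [ 0.4734 -0.3807  0.1714] jaw 11.4 tilt 0.04 w 0.0855 F [-0.3  0.2  0.1] t 15.5333 j6 -2.59
shift [  1.7 159.4  -2.9] turn 0.4 or -179.6
[282.20288858 200.62906923] 4362 ((0.4709920287132263, -0.3855675756931305), (0.026065755635499954, 0.1681601107120514), 11.267541885375977) 0.030113106878975684
[ 69.63541667 199.04560185] 4320 ((0.2978018820285797, -0.4223276674747467), (0.16208799183368683, 0.026224428787827492), 29.196203231811523) 0.029798175741489945
[472.44217391 207.31014493] 6900 ((0.6338571906089783, -0.3647402822971344), (0.0808706060051918, 0.05086398869752884), 24.182180404663086) 0.03949315783288026
```

View pics/w11.png

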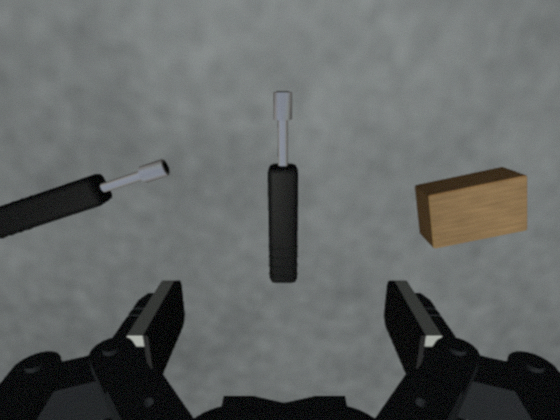

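```bash
python3 -c "
from h import *
to(.471,-.3845,.006,11.3)
"
```

```text
now [ 0.4734 -0.3807  0.1714] jaw 11.4 tilt 0.04 w 0.0855 F [-0.3  0.2  0.1] t 15.5333 j6 -2.59
shift [  3.2 165.4  -3.2] turn 0.1 or -179.9
```

>>> drive_tool([
  [3,40,-3],
  [3,80,-3],
  [3,115,-3],
  [3,140,-3],
  [3,152,-3],
], turn=[0,0,0,0,0])

```text
clock: 15.95
tool_pos: [0.4687, -0.3836, 0.0153]
eef_rot: [0.547, -0.45, 0.447, -0.546]
ft_force: [-0.7, 0.7, -0.8]
width: 0.0853
```

>>> drive_tool([
  [0,5,0],
  [0,9,0],
  [0,13,0],
  [0,13,0],
  [0,13,0],
], turn=[0,0,0,0,0])

```text
clock: 16.37
tool_pos: [0.4712, -0.3851, 0.0069]
eef_rot: [-0.547, 0.448, -0.449, 0.547]
ft_force: [0.2, -0.7, 0.1]
width: 0.0852
```

>>> drive_tool([
  [0,0,0],
  [0,0,0],
  [0,0,0],
  [0,0,0],
  [0,0,0],
], turn=[0,0,0,0,0], gripper=-1)

```text
clock: 16.78
tool_pos: [0.471, -0.385, 0.0064]
eef_rot: [-0.547, 0.448, -0.449, 0.547]
ft_force: [-1.3, 3.3, 15.1]
width: 0.0259
```

>>> drive_tool([
  [0,0,0],
  [0,0,0],
  [0,0,0],
  [0,0,0],
  [0,0,0],
], turn=[0,0,0,0,0])

```text
clock: 17.2
tool_pos: [0.4712, -0.3851, 0.0066]
eef_rot: [-0.547, 0.448, -0.449, 0.547]
ft_force: [0.4, 1.2, 5.6]
width: 0.0247
```

>>> drive_tool([
  [0,-15,0],
  [0,-50,0],
  [0,-90,0],
  [0,-130,0],
  [0,-160,0],
], turn=[0,0,0,0,0])

```text
clock: 17.62
tool_pos: [0.4706, -0.385, 0.1688]
eef_rot: [-0.547, 0.448, -0.449, 0.547]
ft_force: [1.0, -0.4, -1.2]
width: 0.0246
```

>>> drive_tool([
  [0,0,0],
  [0,0,0],
  [0,0,0],
  [0,0,0],
  [0,0,0],
], turn=[0,0,0,0,0])

```text
clock: 18.03
tool_pos: [0.4696, -0.3844, 0.164]
eef_rot: [0.547, -0.45, 0.447, -0.546]
ft_force: [-0.4, 1.0, -2.5]
width: 0.025
```

```bash
python3 -c "
from h import *
to(.606,-.0145,.18,93.4)
f=grab('wrist','w12')
"
```

```text
now [ 0.4696 -0.3844  0.164 ] jaw 11.3 tilt 0.19 w 0.025 F [-0.4  1.  -2.5] t 18.0333 j6 -2.58
shift [-336.1  -15.8  206.1] turn -82.1 or 97.9
```

View pics/w12.png

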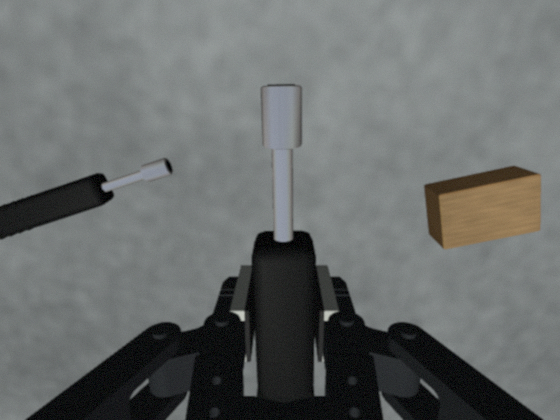

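>>> drive_tool([
  [-20,0,13],
  [-40,0,26],
  [-70,0,42],
  [-100,0,60],
  [-130,0,80],
], turn=[-7,-14,-21,-28,-35])

```text
clock: 18.5
tool_pos: [0.5231, -0.2405, 0.165]
eef_rot: [0.657, -0.262, 0.261, -0.657]
ft_force: [0.5, -1.0, -2.0]
width: 0.0249
```

```bash
python3 -c "
from h import *
to(.606,-.0145,.16,93.4)
"
```

```text
now [ 0.5231 -0.2405  0.165 ] jaw 46.6 tilt 0.1 w 0.0249 F [ 0.5 -1.  -2. ] t 18.5 j6 -2.24
shift [-95.    4.9 221.1] turn -46.8 or 133.2
```

>>> drive_tool([
  [-10,0,22],
  [-20,0,45],
  [-30,0,70],
  [-42,0,98],
  [-55,0,128],
], turn=[-7,-14,-21,-28,-35])

```text
clock: 18.92
tool_pos: [0.572, -0.1101, 0.1651]
eef_rot: [0.705, -0.052, 0.051, -0.705]
ft_force: [0.4, 0.1, -0.9]
width: 0.025
```

```bash
python3 -c "
from h import *
to(.606,-.0145,.16,93.4)
"
```

```text
now [ 0.572  -0.1101  0.1651] jaw 81.6 tilt 0.1 w 0.025 F [ 0.4  0.1 -0.9] t 18.9167 j6 -1.86
shift [19.7  5.  99.5] turn -11.8 or 168.2
```

>>> drive_tool([
  [6,0,25],
  [12,0,50],
  [20,2,80],
  [20,5,99.5],
  [20,5,99.5],
], turn=[-6,-11.8,-11.8,-11.8,-11.8])

```text
clock: 19.33
tool_pos: [0.6074, -0.0126, 0.1591]
eef_rot: [0.707, 0.019, -0.021, -0.707]
ft_force: [-0.3, -0.3, -2.0]
width: 0.0247
```

>>> drive_tool([
  [0,0,0],
  [0,0,0],
  [0,0,0],
  [0,0,0],
  [0,0,0],
], turn=[0,0,0,0,0])

```text
clock: 19.75
tool_pos: [0.6069, -0.0166, 0.1611]
eef_rot: [0.707, 0.019, -0.019, -0.707]
ft_force: [0.0, 0.6, -1.5]
width: 0.0249
```

```bash
python3 -c "
from h import *
to(.606,-.0145,.008,93.4)
f=grab('wrist','w13')
"
```

```text
now [ 0.6069 -0.0166  0.1611] jaw 93.0 tilt 0.01 w 0.0249 F [ 0.   0.6 -1.5] t 19.75 j6 -1.81
shift [ -0.8 153.1   2.2] turn -0.4 or 179.6
```

View pics/w13.png

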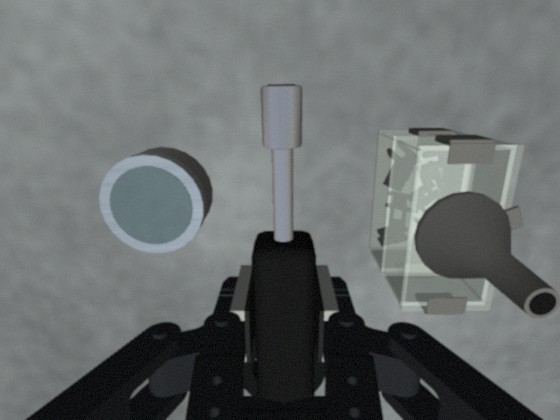

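>>> drive_tool([
  [0,35,2],
  [0,70,2],
  [0,105,2],
  [0,128,2],
  [0,140,2],
], turn=[-0.4,-0.4,-0.4,-0.4,-0.4])

```text
clock: 20.22
tool_pos: [0.6048, -0.0147, 0.0176]
eef_rot: [0.707, 0.02, -0.023, -0.707]
ft_force: [-0.1, -0.0, -1.5]
width: 0.0249
```

>>> drive_tool([
  [0,4,0],
  [0,8,0],
  [0,12,0],
  [0,13,0],
  [0,13,0],
], turn=[0,0,0,0,0])

```text
clock: 20.63
tool_pos: [0.6074, -0.0137, 0.0087]
eef_rot: [-0.707, -0.022, 0.021, 0.707]
ft_force: [0.2, 0.1, -1.5]
width: 0.0249
```

>>> drive_tool([
  [0,0.5,0],
  [0,1,0],
  [0,1,0],
  [0,1,0],
  [0,1,0],
], turn=[0,0,0,0,0])

```text
clock: 21.05
tool_pos: [0.607, -0.0138, 0.0072]
eef_rot: [-0.707, -0.022, 0.021, 0.707]
ft_force: [0.9, -0.2, -1.8]
width: 0.0248
```

>>> drive_tool([
  [0,0.5,0],
  [0,0.5,0],
  [0,0.5,0],
  [0,0.5,0],
  [0,0.5,0],
], turn=[0,0,0,0,0])

```text
clock: 21.47
tool_pos: [0.607, -0.0138, 0.0066]
eef_rot: [-0.707, -0.022, 0.022, 0.707]
ft_force: [-1.1, 1.3, 1.4]
width: 0.0247
```

>>> drive_tool([
  [0,0,0],
  [0,0,0],
  [0,0,0],
  [0,0,0],
  [0,0,0],
], turn=[0,0,0,0,0], gripper=0.3)

```text
clock: 21.88
tool_pos: [0.6069, -0.0138, 0.0065]
eef_rot: [0.707, 0.022, -0.022, -0.707]
ft_force: [0.5, 0.3, 0.1]
width: 0.0559
```

>>> drive_tool([
  [0,-10,0],
  [0,-45,0],
  [0,-85,0],
  [0,-125,0],
  [0,-165,0],
], turn=[0,0,0,0,0])

```text
clock: 22.3
tool_pos: [0.6065, -0.014, 0.1741]
eef_rot: [0.707, 0.022, -0.022, -0.707]
ft_force: [1.5, 0.5, -0.6]
width: 0.0556
```

>>> drive_tool([
  [0,-40,0],
  [0,-75,0],
  [0,-75,0],
  [0,-75,0],
  [0,-75,0],
], turn=[0,0,0,0,0])

```text
clock: 22.72
tool_pos: [0.6065, -0.0138, 0.247]
eef_rot: [-0.707, -0.022, 0.021, 0.707]
ft_force: [-0.5, 0.2, -0.1]
width: 0.0556
```

```bash
python3 -c "
from h import *
to(.486,.41,.25,-10)
f=grab('wrist','w14');P=pts(f)
m=(P[...,2]>.009)&(P[...,2]<.036)
k,l,st,c=cv2.connectedComponentsWithStats(m.astype(np.uint8))
for i in range(1,k):
  if st[i,4]<300: continue
  Q=P[l==i];r=cv2.minAreaRect(Q[:,:2].astype(np.float32));print(c[i],st[i,4],r,Q[:,2].max())
"
```

```text
now [ 0.6065 -0.0138  0.247 ] jaw 93.5 tilt 0.05 w 0.0556 F [-0.5  0.2 -0.1] t 22.7167 j6 -1.81
shift [-94.5  -2.8 430.3] turn -76.5 or 103.5
[283.46094014 178.05512344] 2957 ((0.6046907901763916, -0.01602524146437645), (0.16813471913337708, 0.02628210186958313), 4.383523941040039) 0.03034085940286343
[356.88474576 167.48983051] 590 ((0.6010004281997681, 0.060880932956933975), (0.02000785619020462, 0.11519496142864227), 83.01599884033203) 0.03599483369751032
[206.32439678 152.5308311 ] 373 ((0.5938754677772522, -0.10193785279989243), (0.07337145507335663, 0.024692416191101074), 44.36842727661133) 0.03579396034247594
[277.36692333 312.33511885] 2987 ((0.7837182879447937, -0.013070806860923767), (0.08863051235675812, 0.08953095972537994), 59.93977355957031) 0.028198222516559148
```

View pics/w14.png

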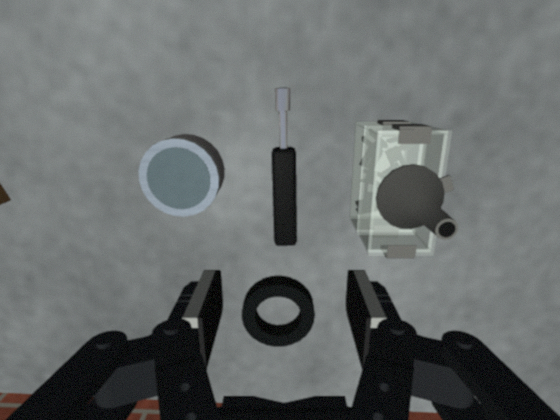

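>>> drive_tool([
  [-8,0,37],
  [-16,0,74],
  [-24,0,111],
  [-32,0,148],
  [-40,0,185],
], turn=[-7,-14,-21,-28,-35], gripper=0.5)

```text
clock: 23.18
tool_pos: [0.5543, 0.1694, 0.2451]
eef_rot: [0.667, 0.234, -0.236, -0.667]
ft_force: [0.5, -0.3, 0.6]
width: 0.0638
```

```bash
python3 -c "
from h import *
to(.488,.408,.18,-10)"
```

```text
now [0.5543 0.1694 0.2451] jaw 128.8 tilt 0.16 w 0.0638 F [ 0.5 -0.3  0.6] t 23.1833 j6 -1.53
shift [ 98.1  64.8 227.4] turn -41.2 or 138.8
```

>>> drive_tool([
  [14,10,33],
  [28,20,66],
  [42,30,99],
  [56,40,132],
  [70,50,165],
], turn=[-7,-14,-21,-28,-35])

```text
clock: 23.6
tool_pos: [0.5064, 0.3421, 0.1946]
eef_rot: [0.565, 0.424, -0.426, -0.565]
ft_force: [1.0, -0.2, -0.4]
width: 0.0639
```

```bash
python3 -c "
from h import *
to(.488,.408,.18,-10)"
```

```text
now [0.5064 0.3421 0.1946] jaw 163.9 tilt 0.15 w 0.0639 F [ 1.  -0.2 -0.4] t 23.6 j6 -1.2
shift [58.2 14.5 36. ] turn -6.1 or 173.9
```

>>> drive_tool([
  [20,0,12],
  [40,5,24],
  [58,10,36],
  [58,14,36],
  [58,14,36],
], turn=[-6,-6,-6,-6,-6])

```text
clock: 24.02
tool_pos: [0.4884, 0.4069, 0.1797]
eef_rot: [0.544, 0.451, -0.454, -0.543]
ft_force: [-0.2, -0.4, -0.2]
width: 0.0641
```

>>> drive_tool([
  [0,0,0],
  [0,0,0],
  [0,0,0],
  [0,0,0],
  [0,0,0],
], turn=[0,0,0,0,0])

```text
clock: 24.43
tool_pos: [0.49, 0.4064, 0.1829]
eef_rot: [-0.544, -0.452, 0.452, 0.544]
ft_force: [-0.5, -0.5, -0.0]
width: 0.0635
```

```bash
python3 -c "
from h import *
f=grab('wrist','w15');P=pts(f)
for lo in (.006,.012):
 m=(P[...,2]>lo)&(P[...,2]<.04)
 k,l,st,c=cv2.connectedComponentsWithStats(m.astype(np.uint8))
 for i in range(1,k):
  if st[i,4]<300: continue
  Q=P[l==i];r=cv2.minAreaRect(Q[:,:2].astype(np.float32));print(lo,c[i],st[i,4],r,Q[:,2].max())
to(.488,.408,.005,-10)
"
```

```text
0.006 [528.26661185 104.84550415] 13379 ((0.2775491774082184, 0.39005255699157715), (0.05702657997608185, 0.2198566496372223), 9.74333381652832) 0.03658430512376553
0.006 [293.63559013 187.39102954] 8227 ((0.4787324368953705, 0.40504875779151917), (0.1798059046268463, 0.07969528436660767), 69.7994384765625) 0.026247711023874774
0.006 [134.83709981 177.86440678] 1062 ((0.6190754771232605, 0.3735702931880951), (0.021921806037425995, 0.05701395496726036), 19.10639762878418) 0.03999931942610305
0.006 [278.94366967 359.3314192 ] 3657 ((0.5280423164367676, 0.6019992232322693), (0.04355340078473091, 0.11506372690200806), 6.696197032928467) 0.035389706775427715
0.012 [528.93466012  86.84887314] 11004 ((0.2803724408149719, 0.37293726205825806), (0.05479183420538902, 0.18268737196922302), 8.787494659423828) 0.03658430512376553
0.012 [298.51618341 163.51871207] 5932 ((0.4734655022621155, 0.38857635855674744), (0.14523282647132874, 0.04965301975607872), 70.44522094726562) 0.026247711023874774
0.012 [133.79825518 178.50490731] 917 ((0.6190754771232605, 0.3735702931880951), (0.021921806037425995, 0.05701395496726036), 19.10639762878418) 0.03999931942610305
0.012 [278.96083995 360.35584563] 3524 ((0.5283967852592468, 0.5989804267883301), (0.04355340078473091, 0.10898461192846298), 6.696197032928467) 0.035389706775427715
now [0.49   0.4065 0.1828] jaw 169.5 tilt 0.03 w 0.0643 F [-0.1  0.1 -0. ] t 24.4833 j6 -1.18
shift [  1.  177.8   2.3] turn -0.5 or 179.5
```

View pics/w15.png

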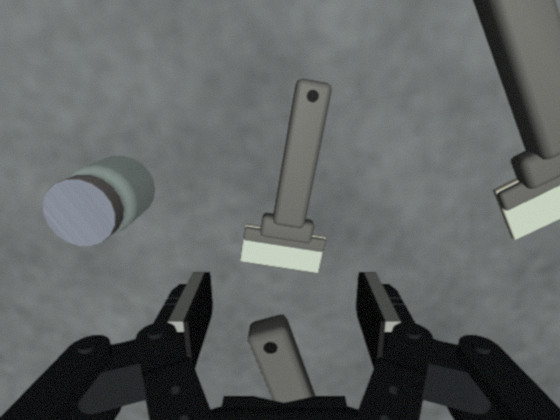

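```bash
python3 -c "
from h import *
to(.4787,.4045,.003,-19.9)
"
```

```text
now [0.49   0.4065 0.1828] jaw 169.5 tilt 0.03 w 0.0643 F [-0.1  0.1 -0. ] t 24.4833 j6 -1.18
shift [ -4.2 179.8  10.8] turn 9.4 or -170.6
```

>>> drive_tool([
  [-4,30,11],
  [-4,70,11],
  [-4,110,11],
  [-4,142,11],
  [-4,160,11],
], turn=[5,9.4,9.4,9.4,9.4])

```text
clock: 24.9
tool_pos: [0.4768, 0.403, 0.0188]
eef_rot: [0.579, 0.404, -0.407, -0.579]
ft_force: [0.8, -0.6, -0.5]
width: 0.0641
```

>>> drive_tool([
  [0,8,0],
  [0,14,0],
  [0,18,0],
  [0,20,0],
  [0,20,0],
], turn=[0,0,0,0,0])

```text
clock: 25.32
tool_pos: [0.4786, 0.4056, 0.0034]
eef_rot: [-0.579, -0.407, 0.406, 0.579]
ft_force: [-0.1, -0.7, 0.1]
width: 0.0645
```

>>> drive_tool([
  [0,0,0],
  [0,0,0],
  [0,0,0],
  [0,0,0],
  [0,0,0],
], turn=[0,0,0,0,0], gripper=-1)

```text
clock: 25.73
tool_pos: [0.4786, 0.4056, 0.0037]
eef_rot: [-0.579, -0.407, 0.406, 0.579]
ft_force: [-1.2, -1.1, 6.6]
width: 0.0285
```

>>> drive_tool([
  [0,0,0],
  [0,0,0],
  [0,0,0],
  [0,0,0],
  [0,0,0],
], turn=[0,0,0,0,0])

```text
clock: 26.15
tool_pos: [0.4786, 0.4056, 0.0037]
eef_rot: [-0.579, -0.407, 0.406, 0.579]
ft_force: [-0.6, -0.0, 5.8]
width: 0.0288
```

>>> drive_tool([
  [0,-15,0],
  [0,-50,0],
  [0,-90,0],
  [0,-130,0],
  [0,-160,0],
], turn=[0,0,0,0,0])

```text
clock: 26.57
tool_pos: [0.4786, 0.4053, 0.1661]
eef_rot: [-0.579, -0.407, 0.405, 0.579]
ft_force: [1.7, -0.1, -1.0]
width: 0.0288
```

>>> drive_tool([
  [0,0,0],
  [0,0,0],
  [0,0,0],
  [0,0,0],
  [0,0,0],
], turn=[0,0,0,0,0])

```text
clock: 26.98
tool_pos: [0.4776, 0.4042, 0.1607]
eef_rot: [0.579, 0.405, -0.407, -0.579]
ft_force: [-0.2, -0.1, -1.8]
width: 0.0283
```

```bash
python3 -c "
from h import *
f=grab('wrist','w16')
to(.5945,.2003,.16,93.4)
"
```

```text
now [0.4777 0.4044 0.1608] jaw 160.1 tilt 0.16 w 0.0287 F [ 0.6  0.7 -1.2] t 27.0333 j6 -1.36
shift [-152.1    1.1 -179.3] turn 66.7 or -113.3
```

View pics/w16.png

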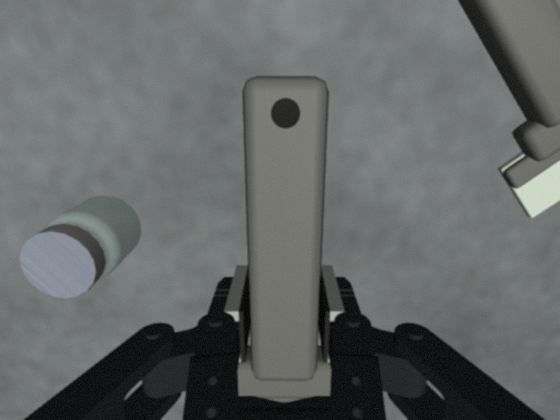

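```bash
python3 -c "
from h import *
f=load('w16');p=np.array([.4777,.4044])
q=ray(f,286,79,.1608+.019)[:2];print(np.linalg.norm(q-p), q-p)
q=ray(f,286,378,.1608+.019)[:2];print('neck',np.linalg.norm(q-p), q-p)
"
```

```text
0.08937282908837334 [-0.03217718 -0.08337945]
neck 0.035872344051127436 [0.01031619 0.03435697]
```

>>> drive_tool([
  [-22,0,-26],
  [-44,0,-52],
  [-66,0,-78],
  [-85,0,-100],
  [-100,0,-118],
], turn=[7,14,21,28,35])

```text
clock: 27.45
tool_pos: [0.5555, 0.2686, 0.1614]
eef_rot: [0.675, 0.21, -0.212, -0.675]
ft_force: [0.2, 0.6, -1.3]
width: 0.0285
```

```bash
python3 -c "
from h import *
to(.5945,.2003,.16,93.4)"
```

```text
now [0.5555 0.2686 0.1614] jaw 124.7 tilt 0.12 w 0.0285 F [ 0.2  0.6 -1.3] t 27.45 j6 -1.73
shift [ -6.8   1.4 -78.4] turn 31.3 or -148.7
```

>>> drive_tool([
  [-1,0,-10],
  [-2,0,-20],
  [-4,0,-40],
  [-6,0,-60],
  [-7,0,-78.5],
], turn=[7,14,21,28,31.3])

```text
clock: 27.87
tool_pos: [0.5945, 0.2015, 0.1614]
eef_rot: [0.707, 0.021, -0.022, -0.706]
ft_force: [0.5, 0.1, -1.1]
width: 0.0287
```

>>> drive_tool([
  [0,0,0],
  [0,0,0],
  [0,0,0],
  [0,0,0],
  [0,0,0],
], turn=[0,0,0,0,0])

```text
clock: 28.28
tool_pos: [0.5942, 0.2032, 0.1622]
eef_rot: [0.707, 0.024, -0.024, -0.707]
ft_force: [-0.8, 0.9, -1.8]
width: 0.0288
```

```bash
python3 -c "
from h import *
f=grab('wrist','w17')
to(.5945,.2003,.005,93.4)
"
```

```text
now [0.5942 0.2032 0.1624] jaw 93.9 tilt 0.01 w 0.0286 F [-0.2 -0.3 -2.4] t 28.3333 j6 -2.14
shift [ 1.000e-01  1.574e+02 -2.900e+00] turn 0.5 or -179.5
```

View pics/w17.png

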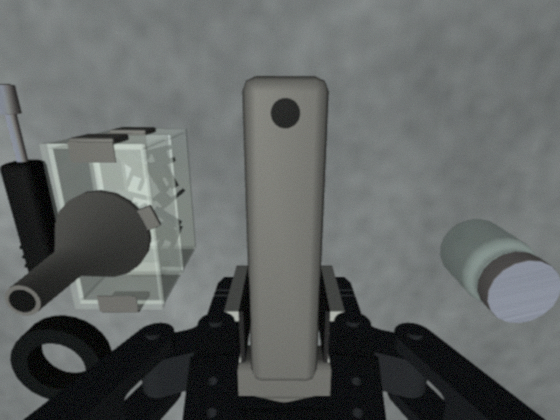

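>>> drive_tool([
  [0,35,-3],
  [0,70,-3],
  [0,105,-3],
  [0,130,-3],
  [0,142,-3],
], turn=[0.5,0.5,0.5,0.5,0.5])

```text
clock: 28.75
tool_pos: [0.5925, 0.1989, 0.0168]
eef_rot: [0.708, 0.019, -0.022, -0.706]
ft_force: [-0.3, -0.9, -1.3]
width: 0.0289
```

>>> drive_tool([
  [0,5,0],
  [0,10,0],
  [0,14,0],
  [0,15.5,0],
  [0,15.5,0],
], turn=[0,0,0,0,0])

```text
clock: 29.17
tool_pos: [0.5953, 0.2, 0.0059]
eef_rot: [-0.707, -0.021, 0.02, 0.707]
ft_force: [0.5, -0.6, -1.5]
width: 0.0289
```

>>> drive_tool([
  [0,0.5,0],
  [0,1,0],
  [0,1,0],
  [0,1,0],
  [0,1,0],
], turn=[0,0,0,0,0])

```text
clock: 29.58
tool_pos: [0.5948, 0.1996, 0.0042]
eef_rot: [-0.707, -0.02, 0.02, 0.707]
ft_force: [-0.6, 0.3, -1.0]
width: 0.0285
```

>>> drive_tool([
  [0,0.5,0],
  [0,0.5,0],
  [0,0.5,0],
  [0,0.5,0],
  [0,0.5,0],
], turn=[0,0,0,0,0])

```text
clock: 30.0
tool_pos: [0.5948, 0.1996, 0.0037]
eef_rot: [-0.707, -0.02, 0.02, 0.707]
ft_force: [-1.1, -0.4, 2.2]
width: 0.0288
```

>>> drive_tool([
  [0,0,0],
  [0,0,0],
  [0,0,0],
  [0,0,0],
  [0,0,0],
], turn=[0,0,0,0,0], gripper=0.3)

```text
clock: 30.42
tool_pos: [0.5947, 0.1996, 0.0034]
eef_rot: [0.707, 0.02, -0.02, -0.707]
ft_force: [-0.3, 0.3, -0.2]
width: 0.0554
```

>>> drive_tool([
  [0,-10,0],
  [0,-45,0],
  [0,-85,0],
  [0,-125,0],
  [0,-165,0],
], turn=[0,0,0,0,0])

```text
clock: 30.83
tool_pos: [0.5944, 0.1993, 0.1711]
eef_rot: [0.707, 0.02, -0.02, -0.707]
ft_force: [0.5, 0.3, 0.5]
width: 0.0553
```

>>> drive_tool([
  [0,-40,0],
  [0,-75,0],
  [0,-75,0],
  [0,-75,0],
  [0,-75,0],
], turn=[0,0,0,0,0])

```text
clock: 31.25
tool_pos: [0.5943, 0.1995, 0.244]
eef_rot: [-0.707, -0.02, 0.02, 0.707]
ft_force: [-0.9, -0.5, -0.7]
width: 0.0561
```

```bash
python3 -c "
from h import *
to(.6,.09,.25,93)
f=grab('wrist','w18');P=pts(f)
m=(P[...,2]>.006)&(P[...,2]<.036)
k,l,st,c=cv2.connectedComponentsWithStats(m.astype(np.uint8))
for i in range(1,k):
  if st[i,4]<300: continue
  Q=P[l==i];r=cv2.minAreaRect(Q[:,:2].astype(np.float32));print(c[i].round(),st[i,4],np.round(r[0],4),np.round(r[1],4),round(r[2],1),Q[:,2].max())
for n in ('scene','side'): grab(n,n+'18')
"
```

```text
now [0.5943 0.1995 0.244 ] jaw 93.3 tilt 0.05 w 0.0561 F [-0.9 -0.5 -0.7] t 31.25 j6 -2.15
shift [  -0.6   -6.1 -109.6] turn 0.3 or -179.7
[283. 178.] 5982 [0.5954 0.1974] [0.1795 0.0799] 2.9 0.026400334258757385
[ 85. 179.] 3801 [ 0.6046 -0.015 ] [0.1683 0.0267] 4.0 0.030376424364923337
[207. 168.] 669 [0.5979 0.1174] [0.1148 0.0193] 13.2 0.035997360906778464
[ 15. 173.] 1157 [ 0.6135 -0.0932] [0.0248 0.0731] 89.1 0.03599777925374623
[430. 209.] 692 [0.6296 0.3652] [0.0283 0.0594] 59.1 0.03597799031964143
[104. 308.] 2976 [ 0.7781 -0.0129] [0.0785 0.09  ] 7.4 0.028192399726627213
```

View pics/w18.png

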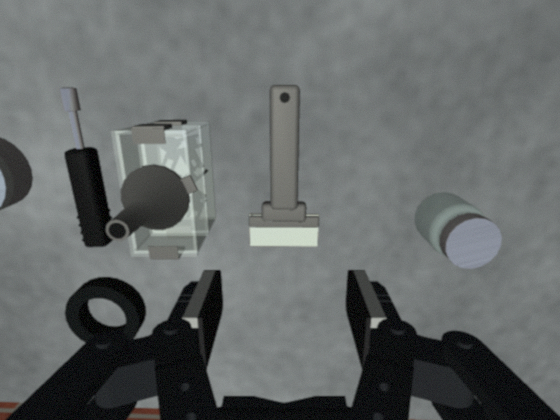

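View pics/side18.png

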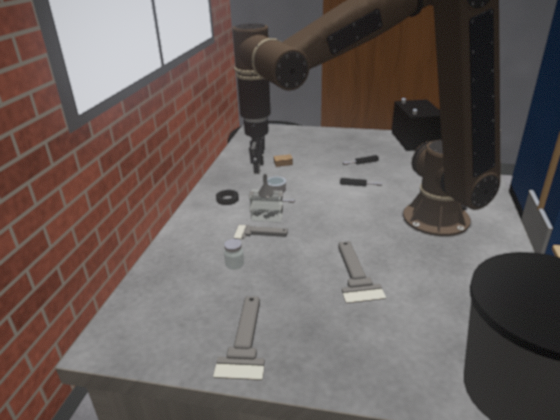

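```bash
python3 -c "
from h import *
print(ctrl.sign_off())"
```

```text
the job is handed in; nothing more can be done
None
```

I handed the job in at about 31 s of the 109 s allowed. The empty bin is stacked on the clip bin with the funnel mouth down on its lid. The nut driver lies between the clip bin and the tin, and the ice scraper lies on the far side.

My last camera checks, with the clip bin found at (0.601, 0.0905) and turned 3.4°:

| Part | What the check showed | Limit |
|---|---|---|
| Empty bin | ends line up with the clip bin to about 2 mm, turned within about 0.1° of it | 10 mm, 0.15 rad (8.6°) |
| Funnel | within 1 mm of the lid's centre; its top was measured at 0.178 m, so it stands on the lid | 10 mm |
| Nut driver | lying flat, about 106 mm from the bin's centre and 104 mm from the tin's, level within 3 mm, about 1° off parallel | 122 mm, 20 mm, 0.17 rad (9.7°) |
| Ice scraper | lying flat, 107 mm to the side of the bin's middle (blade gap about 37 mm), level within 1 mm, about 0.5° off parallel | 95–125 mm, 15 mm, 0.15 rad (8.6°) |

The arm never touched the jar, tape or carton. In the last views I looked at, none of them appeared to have moved. The largest wrist force I saw was about 15 N.

The views disagreed by about 2 mm, as expected from the calibration. The tin came out about 210 mm from the bin, right at the low end of the range given. No check failed.

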